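# Put the tube back, open the sample case and hold up the red-grip charm board

## Task

The tube of red beads was left on the lid of the white sample case: first lay it gently back on its two fellows in the wooden tube tray, in the groove between them and lined up with them, and let it go. Then lift the lid by its knob to upright or beyond, draw the sample board with the red grip up out of the case (the blue one stays) and bring it over the middle of the beech work board. Finish while holding it there, upright and still, its long side along the board's long side and its lower edge about 100 mm above the wood, with the case left open and nothing else on the table disturbed.

Things in the scene. Friction and masses are not known exactly. Their poses are not given: they have to be found in the camera images.
- case: White case fixed to the table, 150 (x) by 200 (y) by 95 mm high, walls 6 mm, inner floor 8 mm above the table, shut by a lid. Origin: centre of its underside; x points from its front (knob side) to the hinge side, y along the hinge, z up. Inside, two upright board places at y = +40 and -40 mm, each between ribs 9 mm apart, only at |x| > 51 mm and up to 75 mm high: the middle is free for fingers
- lid (a joint): Angle of the case's lid, rad: 0 shut, 1.57 upright, stop at 1.9. The lid (150 by 200 mm, panel 6 mm thick with a 4 mm raised rim, 0.22 kg) turns about the hinge; a stiff hinge holds it wherever it is left; lifting it at the knob takes about 4 N
- lid_hinge (a point): Middle of the lid's hinge line, on the case's back rim, 95.5 mm above the table. The line runs along the case's y axis. Axes: the lid's (as the case's when shut)
- lid_knob (a point): Middle of the head of the brass knob on the lid, 137 mm in front of the hinge line; when shut 16 mm above the panel's top and 22 mm above the hinge. Head: upright cylinder 18 mm across, 14 mm high, 13 mm from the lid's front edge. Pinch it from above, a finger at each side along the hinge direction; it can turn between the fingers as the lid swings. Axes: the lid's
- tube_red_mid (a point): Centre of the tube of red beads with white caps, a loose cylinder 30 mm across and 90 mm long, about 60 g, lying on the shut lid at the start (centre 15 mm over the panel's top). Its x axis runs along the tube; y and z may have any roll
- tube_tray: Low wooden tray fixed to the table, 106 (x) by 70 (y) mm, floor 4 mm thick, side walls 20, end walls 14 mm high, holding two tubes side by side along its x axis. Origin: centre of its underside; z up. A third tube in the groove on the two has its centre at x = 0, y = 0, 44 to 45 mm above the table; the two's tops are only 11 mm below that centre, so hold it by the fingertips
- tube_green_mid (a point): Centre of the tube of green beads in the tray, loose, same size as the red one (30 mm across, 90 mm long), x axis along the tube
- tube_yellow_mid (a point): Centre of the tube of yellow beads in the tray, loose, same size (30 mm across, 90 mm long), x axis along the tube
- sample_red_mid (a point): Centre (37.5 mm above the lower edge) of the sample board with the red grip: loose upright plate with charms on both faces, 124 (x) by 75 mm high (z), 6 mm thick (y), about 90 g. The red grip is its top 20 mm: a bar 44 mm long (x), 10 mm thick (y), its middle 27.5 mm above this point. It stands in one of the case's two places, x along the case's x, hidden until the lid is open
- sample_blue_mid (a point): Same for the sample board with the blue grip in the other place of the case: same size and shape; leave it where it is
- work_board: Beech work board fixed to the table with charms laid out on it, blade 170 (x, long side) by 120 (y) by 16 mm thick, with a short handle 32 mm wide at +x. Origin: centre of the blade's underside, z up
- pliers: Loose pliers with yellow handles lying flat, 140 mm long, 12 mm high, jaws to +x, origin at the rivet; bystander
- wire_reel: Loose flat white reel of brass wire, 68 mm across, 14 mm high, origin at the centre of its underside; bystander
- clasp_jar: Loose amber glass jar with brass cap, 48 mm across, 58 mm high, origin at the centre of its underside; bystander
- thread_cone: Loose spool of blue thread standing up, 38 mm across, 44 mm high, origin at the centre of its underside; bystander
- bead_dish: Loose white ceramic dish, 72 mm across, 24 mm high, origin at the centre of its underside; bystander
Mind the look-alikes: they are no part of the job. What is shaped like the work_board but black or turquoise is not meant.

How it is judged:
By the outcome, as a careful person would: the job done as asked, in the order asked, and still so for the second after the job is handed in, while the arm keeps its last pose, push and grip.
It also fails if it takes over 59 s, if anything falls off the work surface, if the arm or the gripper's body presses on something with over 40 N, if the wrist force passes 120 N, or if a joint passes its speed limit or range.

## Robot

A 7-joint arm with a two-finger parallel gripper is mounted at the origin on the work surface. World frame = base frame: x ahead of the robot, y to its left, z up, the work surface at z = 0. Lengths are in m, angles in rad, forces in N, time in s.
With the tool pointing down it reaches from about 0.4 to 0.9 m from the base axis. Payload 5.6 kg.
Tool frame: the origin (TCP) lies at the very end of the fingers, on their centre line; the grasp point (between the pads) lies 19 mm behind it (ctrl.grip_point_offset is the distance from the TCP to the grasp point, in m); z points along the fingers, y is the line along which they close (so a half turn about z gives the same grasp; the last joint's range is limited). The gripper opens to 92 mm and grips with 3 to 60 N. Pads are 20 mm wide; open, the fingers measure 128 mm over their backs; the gripper's body (75 mm by 189 mm) begins 69 mm behind the grasp point.
Start: joints at [-1.233, 0.468, -0.012, 1.603, 0.006, 1.071, -0.056], TCP at [0.242, 0.603, 0.215] pointing down, gripper open.
Joint ranges: [-2.53, 2.53], [-0.31, 2.02], [-1.57, 1.55], [0.28, 2.44], [-1.29, 4.43], [0.15, 1.84], [-2.92, 2.92]. Speed limits (rad/s): [2.57, 2.57, 3.14, 3.14, 3.14, 3.14, 3.14].

## Interface

Orientations are given as a rotation vector (axis times angle).
In Python, from plant import ctrl, eyes, workorder gives the robot as it stands.
- The arm moves only by the tool servo_tool, never from a script. Its argument "steps" is a list of rows, each a list of 4 numbers: the shift along the tool's x, y, z in units of 25 mm (1.0 is 25 mm), then the turn about the tool's z in rad. In form: [[dx, dy, dz, roll], ...]. A call has 1 to 12 rows; each row is the pose to reach, as a shift and turn from the pose commanded when the call began, along the tool's axes at that moment; what a row does not reach only later rows make up. A row lasts 1/12 s, in which the tool goes at most 41.7 mm and 7.16 degrees, less where a joint would pass 70% of its speed; a pose out of reach is approached as far as the arm can. A call with a gripper value outside its range is refused whole. "grip" is the opening, from 0 (shut) to 1 (fully open), set as the call begins (left out, the last holds). The fingers move at their own pace and stop on an object; "newtons" is the grip in N (left out, the last holds). Time passes only in rows, so rows that repeat a pose let the fingers close. It gives the time, the measured TCP pose, the force, the opening and the grip force at its end, in the units of the state.
- ctrl.observe(): the state, without advancing time (a new reading comes with each control period).
- eyes.get_image(name): name is "scene" or "top" or "wrist"; returns the picture (420x560x3 uint8, red, green, blue); there is no depth.
- eyes.camera_model(name): a dict with "intrinsics" (3x3 intrinsics, pixels), "D" ([k1, k2, p1, p2, k3] as OpenCV has them; the pictures are not rectified), "pose" (4x4, takes a point from camera to world coordinates). Camera axes: x right, y up, looking along -z (the intrinsics and any distortion apply to the point x, -y, -z); pixel columns grow to the right and rows downward; lengths in m; the calibration is good to about 2 mm. A picture is of the moment at which its call begins: read the wrist's pose just before it. camera_model takes no time and is no camera call; for the wrist camera it gives the pose at the moment of the call.
- workorder.hand_in(): hands the job in; it is judged then, once.
The state is a dict: "time": time; "joints": joint angles; "qvel": joint speeds; "effort": joint torques, N m; "tool_pos": TCP position; "orientation": TCP orientation; "ft_force": force on the tool from outside, world axes, zero at the start; "torque": the same for the moment, N m; "width": finger opening in m; "gripper_force": force on a finger pad.
Only numpy, scipy, OpenCV 4.12 (cv2) and the standard library are available. Lean on these libraries where they do the work, as an engineer would, in place of code of your own. Each camera call takes 0.05 s, during which the arm holds its last target. There are 200 camera calls.

## Working session

There is one attempt and no reset: what is moved stays moved. The work goes in short steps, Python scripts to look and compute and a tool call to move; the robot and the scene stay as the last step left them, time stands still between calls to the robot, and variables do not carry over. Pictures are saved under pics/ and viewed, at most 10 in all, crops included, and the job is handed in when it is done.

Besides the shell and the picture viewer there is one more tool, called after "Request:" by a JSON object that holds its "name" and its "arguments", one argument or row to a line. servo_tool: Moves the arm, as the interface text tells. Its arguments: {"type":"object","properties":{"steps":{"type":"array","items":{"type":"array","items":{"type":"number"}}},"grip":{"type":"number"},"newtons":{"type":"number"}},"required":["steps"]}

```bash
mkdir -p pics; ls
cat > h.py <<'E'
import numpy as np, cv2
from plant import ctrl, eyes, workorder
from scipy.spatial.transform import Rotation as R
def snap(n,f):
    m=eyes.camera_model(n); im=eyes.get_image(n); cv2.imwrite('pics/'+f+'.png',im[:,:,::-1]); np.savez('pics/'+f+'.npz',K=m['intrinsics'],D=m['D'],P=m['pose']); return im
def load(f):
    return cv2.imread('pics/'+f+'.png'), np.load('pics/'+f+'.npz')
def ray(m,uv):
    uv=np.array(uv,float).reshape(-1,1,2)
    p=cv2.undistortPoints(uv,m['K'].astype(float),np.array(m['D'],float)).reshape(-1,2)
    d=np.c_[p[:,0],-p[:,1],-np.ones(len(p))]@m['P'][:3,:3].T
    return m['P'][:3,3],d
def onz(m,uv,z):
    o,d=ray(m,uv); return o+d*((z-o[2])/d[:,2])[:,None]
def proj(m,X):
    X=np.atleast_2d(X); c=(X-m['P'][:3,3])@m['P'][:3,:3]; c=c*[1,-1,-1]
    return cv2.projectPoints(c,np.zeros(3),np.zeros(3),m['K'].astype(float),np.array(m['D'],float))[0].reshape(-1,2)
E
python3 - <<'E'
from h import *
s=ctrl.observe(); print(s['tool_pos'],s['orientation'],s['width'],ctrl.grip_point_offset,s['time'])
a=snap('top','top0'); b=snap('scene','scene0')
for n in('top','scene'): print(np.round(eyes.camera_model(n)['pose'],3))
E
```

```text
pics
[0.24139545 0.60287678 0.21364249] [-5.94566719e-01 -3.08461025e+00  2.77552122e-03] 0.09160865396469339 0.0187 0.0
[[-0.009  0.997 -0.075  0.357]
 [-1.    -0.01  -0.015 -0.008]
 [-0.015  0.075  0.997  1.763]
 [ 0.     0.     0.     1.   ]]
[[-0.746 -0.43   0.508  1.078]
 [ 0.665 -0.499  0.555  0.675]
 [ 0.015  0.752  0.658  0.887]
 [ 0.     0.     0.     1.   ]]
```

View pics/top0.png

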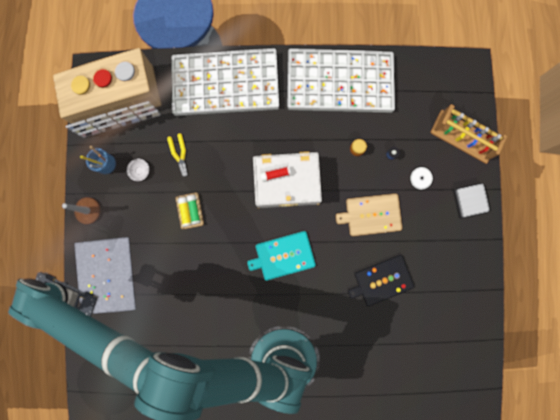

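View pics/scene0.png

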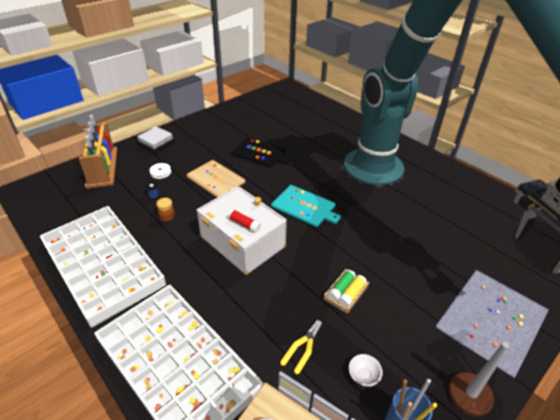

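The top view (up is +x, left is +y) shows:
- the white case at about (288,180), with its knob at (290,198) on the robot side and the red tube on the lid at (277,174)
- the tray with green and yellow tubes at (190,211)
- the work-board candidates: beech (373,215), turquoise (285,256), black (385,280)

The beech one fits the description. I'll measure now and confirm it in an enlarged crop.

```bash
cat > m1.py <<'E'
from h import *
im,m=load('top0'); hsv=cv2.cvtColor(im,cv2.COLOR_BGR2HSV)
def blob(lo,hi,box):
    k=cv2.inRange(hsv,np.array(lo),np.array(hi)); z=np.zeros_like(k); x0,y0,x1,y1=box; z[y0:y1,x0:x1]=k[y0:y1,x0:x1]
    cs=cv2.findContours(z,0,2)[0]; return max(cs,key=cv2.contourArea)
def rep(n,c,z):
    (ctr,sz,a)=cv2.minAreaRect(c); M=cv2.moments(c); uv=(M['m10']/M['m00'],M['m01']/M['m00'])
    b=onz(m,cv2.boxPoints((ctr,sz,a)),z)[:,:2]; e=[b[1]-b[0],b[2]-b[1]]; e=sorted(e,key=np.linalg.norm)
    print(n,np.round(uv,1),'ctr',np.round(b.mean(0),4),'mom',np.round(onz(m,[uv],z)[0,:2],4),'sz',[round(float(np.linalg.norm(v)),3) for v in e],'long deg',round(float(np.degrees(np.arctan2(e[1][1],e[1][0]))),1))
rep('case',blob((0,0,150),(180,60,255),(245,145,330,215)),.1)
rep('redtube',blob((0,150,100),(8,255,255),(255,160,300,190)),.125)
rep('green',blob((45,100,50),(80,255,255),(170,190,210,235)),.025)
rep('yellow',blob((22,120,120),(35,255,255),(170,190,210,235)),.025)
rep('tray',blob((0,40,60),(90,255,255),(170,185,212,235)),.018)
rep('beech',blob((8,50,100),(25,200,255),(348,185,412,245)),.016)
for n,box in(('top0',(240,140,420,245)),):
    x0,y0,x1,y1=box; cv2.imwrite('pics/c0.png',cv2.resize(im[y0:y1,x0:x1],None,fx=4.4,fy=4.4,interpolation=cv2.INTER_CUBIC))
E
python3 m1.py
```

```text
case [286.6 178.9] ctr [ 0.5842 -0.0158] mom [ 0.5835 -0.0158] sz [0.16, 0.208] long deg -88.2
redtube [276.8 173.1] ctr [0.5983 0.0146] mom [0.5986 0.0143] sz [0.022, 0.063] long deg -76.5
green [193.2 210.5] ctr [0.494  0.2895] mom [0.4939 0.2896] sz [0.027, 0.064] long deg -170.3
yellow [184.3 212.9] ctr [0.4867 0.3191] mom [0.4862 0.319 ] sz [0.032, 0.065] long deg -170.3
tray [188.7 210.4] ctr [0.4949 0.3059] mom [0.4949 0.3057] sz [0.084, 0.119] long deg -169.1
beech [374.  214.5] ctr [ 0.476  -0.3007] mom [ 0.4756 -0.3008] sz [0.127, 0.178] long deg -84.2
```

View pics/c0.png

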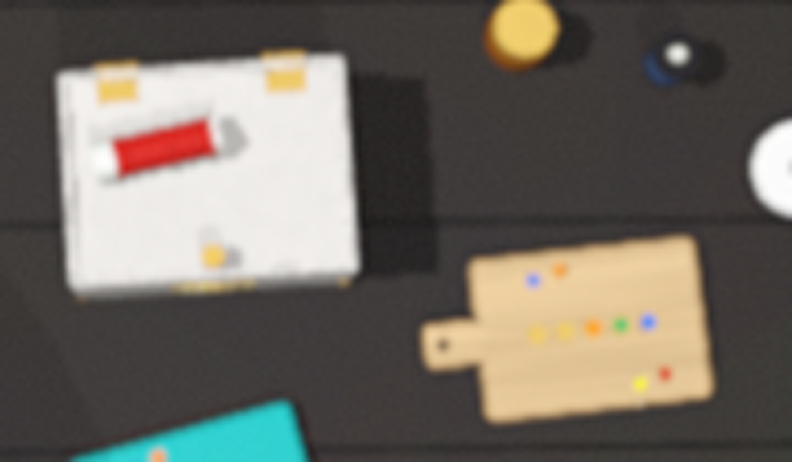

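The crop confirms the beech board: its handle points left (+y) and charms lie on it. The knob is on the case's near side. I'll go above the red tube.

```bash
cat > d.py <<'E'
import sys
from h import *
# d.py x y z azimuth_of_tool_y_deg : prints step in tool axes (units of 25 mm) and roll
def d(x,y,z,az):
    s=ctrl.observe(); T=R.from_rotvec(s['orientation']).as_matrix()
    u=T.T@(np.array([x,y,z])-s['tool_pos'])/.025
    now=np.degrees(np.arctan2(T[1,1],T[0,1])); roll=-((az-now+180)%360-180)
    print('t %.2f'%s['time'],'pos',np.round(s['tool_pos'],4),'az %.2f'%now,'down',np.round(T[:,2],3),'w %.4f'%s['width'],'F',np.round(s['ft_force'],1),'gf',round(float(s['gripper_force']),1),'-> step',np.round(u,2),'roll %.3f'%np.radians(roll))
if __name__=='__main__': d(*map(float,sys.argv[1:5]))
E
python3 d.py .599 .014 .27 13.5
```

```text
t 0.10 pos [0.2415 0.6029 0.2138] az 68.18 down [-0.    -0.001 -1.   ] w 0.0917 F [ 0.8 -0.7  0.2] gf 0.0 -> step [-22.03 -16.56  -2.22] roll 0.954
```

Request:
{"name": "servo_tool", "arguments": {
  "steps": [
    [-1.2,-0.8,-2.2,0.1],
    [-2.6,-1.9,-2.2,0.2],
    [-4.0,-2.9,-2.2,0.3],
    [-5.3,-4.0,-2.2,0.4],
    [-6.6,-5.0,-2.2,0.5],
    [-8.0,-6.0,-2.2,0.6],
    [-9.3,-7.0,-2.2,0.7],
    [-10.6,-8.0,-2.2,0.8],
    [-12.0,-9.0,-2.2,0.9],
    [-13.3,-10.0,-2.2,0.95],
    [-14.6,-11.0,-2.2,0.95],
    [-16.0,-12.0,-2.2,0.95]
  ],
  "grip": 1
}}

```text
time: 1.1
tool_pos: [0.4903, 0.1925, 0.2696]
orientation: [-1.939, -2.471, 0.0]
ft_force: [0.2, 0.9, 1.1]
width: 0.0913
gripper_force: 0.0
```

```bash
python3 d.py .599 .014 .27 13.5
```

```text
t 1.10 pos [0.4903 0.1925 0.2696] az 13.75 down [-0.  0. -1.] w 0.0913 F [0.2 0.9 1.1] gf 0.0 -> step [-7.97  2.52 -0.02] roll 0.004
```

Request:
{"name": "servo_tool", "arguments": {
  "steps": [
    [-1.4,0.4,0,0],
    [-2.8,0.9,0,0],
    [-4.2,1.3,0,0],
    [-5.6,1.8,0,0],
    [-7,2.2,0,0],
    [-7.9,2.5,0,0],
    [-7.9,2.5,0,0]
  ]
}}

```text
time: 1.68
tool_pos: [0.5992, 0.0109, 0.2693]
orientation: [1.948, 2.461, -0.004]
ft_force: [-1.3, -0.7, 0.2]
width: 0.0923
gripper_force: 0.0
```

Run:
```python
from h import *
im=snap('wrist','w1'); im,m=load('w1'); print(np.round(m['P'],3))
from d import d; d(.599,.014,.27,13.5)
h=cv2.cvtColor(im,cv2.COLOR_BGR2HSV); k=cv2.inRange(h,(0,150,80),(8,255,255))|cv2.inRange(h,(172,150,80),(180,255,255))
c=max(cv2.findContours(k,0,2)[0],key=cv2.contourArea); r=cv2.minAreaRect(c); print(r)
b=onz(m,cv2.boxPoints(r),.1165); print(np.round(b,4),b.mean(0))
```

```text
[[ 0.973 -0.221 -0.063  0.58 ]
 [ 0.23   0.935  0.27   0.085]
 [-0.    -0.277  0.961  0.44 ]
 [ 0.     0.     0.     1.   ]]
t 1.73 pos [0.5981 0.0142 0.269 ] az 13.44 down [-0.001 -0.002 -1.   ] w 0.0916 F [-0.4  0.4 -0.7] gf 0.0 -> step [-0.02  0.03 -0.04] roll -0.001
((283.0, 195.0), (80.0, 32.0), 90.0)
[[ 0.5786  0.044   0.1165]
 [ 0.6058  0.0505  0.1165]
 [ 0.6238 -0.0212  0.1165]
 [ 0.5949 -0.0281  0.1165]] [0.60075858 0.01129407 0.1165    ]
```

View pics/w1.png

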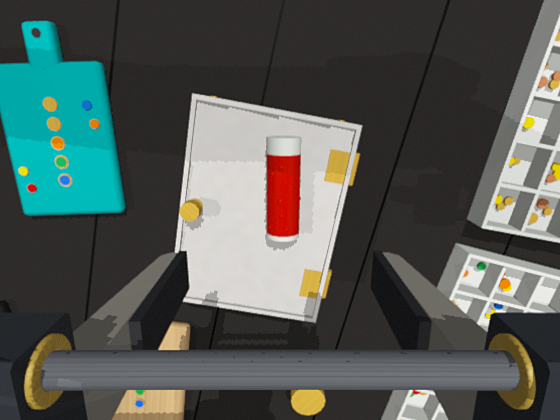

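The wrist view shows the red tube with white caps at (283,192), aligned with the tool, and the knob at (190,210). The hinge tabs at (340,165) and (315,283) are on the far side. I'll descend so the tube is held by the fingertips.

Request:
{"name": "servo_tool", "arguments": {
  "steps": [
    [0,0.08,1,0],
    [0,0.08,2,0],
    [0,0.08,3,0],
    [0,0.08,4,0],
    [0,0.08,5,0],
    [0,0.08,5.8,0],
    [0,0.08,6.2,0],
    [0,0.08,6.35,0],
    [0,0.08,6.35,0]
  ]
}}

```text
time: 2.48
tool_pos: [0.5991, 0.0189, 0.1104]
orientation: [-1.938, -2.472, 0.001]
ft_force: [-0.2, 0.8, 0.8]
width: 0.0919
gripper_force: 0.0
```

Request:
{"name": "servo_tool", "arguments": {
  "steps": [
    [0,0,0,0],
    [0,0,0,0],
    [0,0,0,0],
    [0,0,0,0],
    [0,0,0,0],
    [0,0,0,0],
    [0,0,0,0],
    [0,0,0,0]
  ],
  "grip": 0.2,
  "newtons": 10
}}

```text
time: 3.15
tool_pos: [0.5997, 0.0179, 0.1109]
orientation: [1.94, 2.471, 0.0]
ft_force: [0.4, 0.6, -0.2]
width: 0.0404
gripper_force: 0.0
```

Run:
```python
from h import *
im,m=load('w1')
print('corners',np.round(onz(m,[(192,94),(361,126),(316,322),(178,300)],.1055),4).tolist())
h=cv2.cvtColor(im,cv2.COLOR_BGR2HSV); k=cv2.inRange(h,(15,100,60),(32,255,255)); k2=np.zeros_like(k); k2[190:230,170:215]=k[190:230,170:215]
M=cv2.moments(k2,True); uv=(M['m10']/M['m00'],M['m01']/M['m00']); print(uv,onz(m,[uv],.121))
from d import d; d(.600,.0145,.25,13.4)
```

```text
corners [[0.504, 0.0787, 0.1055], [0.6537, 0.0865, 0.1055], [0.6655, -0.1128, 0.1055], [0.5232, -0.1205, 0.1055]]
(190.7734375, 209.52864583333334) [[ 0.52277955 -0.01865782  0.121     ]]
t 3.15 pos [0.5997 0.0179 0.1109] az 13.74 down [ 0.  0. -1.] w 0.0404 F [ 0.4  0.6 -0.2] gf 0.0 -> step [-0.14 -0.02 -5.56] roll 0.006
```

Request:
{"name": "servo_tool", "arguments": {
  "steps": [
    [-0.1,0,0,0],
    [-0.1,0,0,0],
    [-0.1,0,0,0],
    [-0.1,0,0,0]
  ],
  "grip": 0,
  "newtons": 10
}}

```text
time: 3.48
tool_pos: [0.6003, 0.0152, 0.1109]
orientation: [1.94, 2.471, -0.0]
ft_force: [0.5, -0.9, 0.8]
width: 0.0296
gripper_force: 10.0
```

```bash
python3 d.py .600 .0145 .25 13.4;python3 d.py .600 .0145 .25 13.4
```

```text
t 3.48 pos [0.6003 0.0152 0.1109] az 13.73 down [ 0. -0. -1.] w 0.0296 F [ 0.5 -0.9  0.8] gf 10.0 -> step [-0.03 -0.02 -5.57] roll 0.006
t 3.48 pos [0.6003 0.0152 0.1109] az 13.73 down [ 0. -0. -1.] w 0.0296 F [ 0.5 -0.9  0.8] gf 10.0 -> step [-0.03 -0.02 -5.57] roll 0.006
```

Request:
{"name": "servo_tool", "arguments": {
  "steps": [
    [0,0,-0.6,0],
    [0,0,-1.8,0],
    [0,0,-3.2,0],
    [0,0,-4.4,0],
    [0,0,-5.2,0],
    [0,0,-5.5,0]
  ]
}}

```text
time: 3.98
tool_pos: [0.6018, 0.0155, 0.2518]
orientation: [1.938, 2.469, 0.007]
ft_force: [1.3, -1.0, -1.2]
width: 0.0296
gripper_force: 10.0
```

```bash
python3 d.py .585 .32 .25 100
```

```text
t 3.98 pos [0.6018 0.0155 0.2518] az 13.74 down [ 0.005  0.001 -1.   ] w 0.0296 F [ 1.3 -1.  -1.2] gf 10.0 -> step [11.99  2.24  0.08] roll -1.505
```

Request:
{"name": "servo_tool", "arguments": {
  "steps": [
    [0.4,0.1,0,-0.1],
    [1.3,0.3,0,-0.22],
    [2.4,0.4,0,-0.34],
    [3.6,0.6,0,-0.46],
    [4.8,0.9,0,-0.58],
    [6.0,1.1,0,-0.7],
    [7.2,1.4,0,-0.82],
    [8.4,1.6,0,-0.94],
    [9.6,1.8,0,-1.06],
    [10.7,2.0,0,-1.18],
    [11.5,2.2,0,-1.3],
    [12.0,2.2,0,-1.42]
  ]
}}

```text
time: 4.98
tool_pos: [0.5809, 0.3233, 0.2463]
orientation: [0.155, -3.135, -0.001]
ft_force: [-0.6, -0.4, -1.2]
width: 0.0296
gripper_force: 10.0
```

Request:
{"name": "servo_tool", "arguments": {
  "steps": [
    [0,0,0,-0.06],
    [0,0,0,-0.09],
    [0,0,0,-0.09]
  ]
}}

```text
time: 5.23
tool_pos: [0.5815, 0.32, 0.2465]
orientation: [0.283, -3.126, 0.001]
ft_force: [0.6, 0.2, -0.2]
width: 0.0296
gripper_force: 10.0
```

Run:
```python
from h import *
im=snap('wrist','w2'); im,m=load('w2')
from d import d; d(.4945,.3055,.25,100)
h=cv2.cvtColor(im,cv2.COLOR_BGR2HSV)
for n,lo,hi in(('g',(45,100,40),(80,255,255)),('y',(22,120,100),(35,255,255)),('red',(0,150,60),(8,255,255))):
    c=max(cv2.findContours(cv2.inRange(h,lo,hi),0,2)[0],key=cv2.contourArea); r=cv2.minAreaRect(c)
    z=.023 if n!='red' else .256
    b=onz(m,cv2.boxPoints(r),z); e=max(b[1]-b[0],b[2]-b[1],key=np.linalg.norm); print(n,r,np.round(b.mean(0),4),np.linalg.norm(e),np.degrees(np.arctan2(e[1],e[0])))
```

```text
t 5.28 pos [0.5818 0.3197 0.2468] az 100.22 down [-0.002 -0.001 -1.   ] w 0.0300 F [0.2 0.3 0.4] gf 10.0 -> step [ 3.54  0.06 -0.12] roll 0.004
g ((265.5, 94.0), (74.0, 29.0), 90.0) [0.4928 0.2878 0.023 ] 0.07161762523806417 10.398380048137067
y ((296.0, 92.0), (74.0, 30.0), 90.0) [0.4853 0.318  0.023 ] 0.07141905356083451 11.732190566068624
red ((279.38397216796875, 277.4278869628906), (65.0233154296875, 143.88868713378906), 0.8951737284660339) [0.5829 0.319  0.256 ] 0.0753968586589331 -171.79656554163662
```

View pics/w2.png

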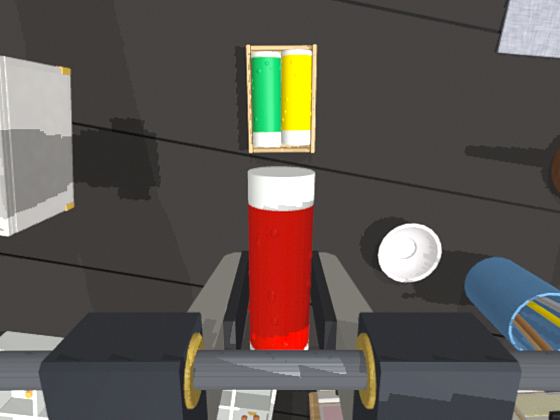

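The wrist view shows the held tube at (280,270), parallel to the tray at (282,98), which holds the green tube (266,94) and the yellow one (296,92). I'll cast the tray's corners.

Run:
```python
from h import *
im,m=load('w2')
c=onz(m,[(247.5,45),(316,45),(315,152.5),(249,152.5)],.014); print(np.round(c,4).tolist(),c.mean(0))
print('cam',m['P'][:3,3])
# tube outlines left edge of green and right edge of yellow + caps rows 51..147 at z .019/.034
g=onz(m,[(282,52),(282,146)],.03); print('groove',np.round(g,4).tolist(),np.degrees(np.arctan2(*(g[0]-g[1])[1::-1])))
# red tube in tool frame: caps rows 170.. at top
from d import d; x,y=c.mean(0)[:2]; d(x,y,.15,100.2)
s=ctrl.observe(); T=R.from_rotvec(s['orientation']).as_matrix()
p=onz(m,[(250,190),(314,190),(253,330),(310,330)],s['tool_pos'][2]+.0056)
print(np.round((p-s['tool_pos'])@T,4).tolist())
p=onz(m,[(281,171)],s['tool_pos'][2]+.0056+.006); print('end',np.round((p-s['tool_pos'])@T,4))
```

```text
[[0.4487, 0.2614, 0.014], [0.4363, 0.3292, 0.014], [0.5414, 0.3504, 0.014], [0.5543, 0.2798, 0.014]] [0.49518276 0.3052083  0.014     ]
cam [0.50502258 0.30511222 0.41792052]
groove [[0.451, 0.2971, 0.03], [0.5396, 0.3135, 0.03]] -169.5156863851623
t 5.28 pos [0.5818 0.3197 0.2468] az 100.22 down [-0.002 -0.001 -1.   ] w 0.0300 F [0.2 0.3 0.4] gf 10.0 -> step [3.5  0.05 3.88] roll 0.000
[[0.043, -0.0144, -0.0055], [0.0431, 0.0149, -0.0055], [-0.0299, -0.0143, -0.0057], [-0.0298, 0.0149, -0.0057]]
end [[ 0.0528 -0.0003 -0.0115]]
```

Run:
```python
from h import *
from d import d
for f,tcp,col,rows in(('w1',None,283,None),('w2',None,281,None)):
    im,m=load(f); h=cv2.cvtColor(im,cv2.COLOR_BGR2HSV)
    seg=h[:,col-1:col+2].mean(1)
    r=range(125,260) if f=='w1' else range(160,362)
    print(f,[(i,int(seg[i,1]),int(seg[i,2])) for i in r if abs(seg[i]-seg[i-2])[1:].max()>35])
im,m=load('w2'); s=ctrl.observe(); T=R.from_rotvec(s['orientation']).as_matrix(); t=s['tool_pos']
for z in(.0206,-.0094,.0056):
    p=onz(m,[(281,170),(281,207),(281,346)],t[2]+z); print(z,np.round(((p-t)@T)[:,0],4))
im,m=load('w1')
for z in(.1315,.1015,.1165):
    p=onz(m,[(283,136),(283,155),(283,235),(283,242)],z); print(z,np.round(p[:,:2],4).tolist())
```

```text
w1 [(139, 6, 222), (156, 170, 191), (157, 255, 191), (158, 255, 192), (236, 142, 210), (237, 23, 223), (238, 7, 240), (242, 9, 166), (243, 9, 162), (250, 8, 205), (251, 8, 220)]
w2 [(166, 8, 133), (167, 6, 178), (168, 6, 187), (177, 0, 255), (178, 0, 255), (211, 163, 202), (212, 255, 201), (213, 237, 202), (337, 255, 255), (349, 206, 236), (350, 78, 109), (351, 60, 82), (352, 27, 88), (353, 21, 92)]
0.0206 [ 0.0547  0.039  -0.0286]
-0.0094 [ 0.0499  0.0311 -0.0499]
0.0056 [ 0.0523  0.0351 -0.0393]
0.1315 [[0.588, 0.0641], [0.5916, 0.049], [0.608, -0.0196], [0.6095, -0.026]]
0.1015 [[0.5887, 0.062], [0.5927, 0.0455], [0.6107, -0.0297], [0.6124, -0.0368]]
0.1165 [[0.5884, 0.0631], [0.5922, 0.0472], [0.6094, -0.0247], [0.611, -0.0314]]
```

```bash
python3 d.py .5004 .3061 .10 100.6
```

```text
t 5.28 pos [0.5818 0.3197 0.2468] az 100.22 down [-0.002 -0.001 -1.   ] w 0.0300 F [0.2 0.3 0.4] gf 10.0 -> step [3.29 0.05 5.88] roll -0.007
```

Request:
{"name": "servo_tool", "arguments": {
  "steps": [
    [0.6,0,0.6,0],
    [1.5,0,1.4,0],
    [2.4,0.05,2.4,-0.007],
    [3.0,0.05,3.4,-0.007],
    [3.3,0.05,4.4,-0.007],
    [3.3,0.05,5.3,-0.007],
    [3.3,0.05,5.9,-0.007],
    [3.3,0.05,5.9,-0.007],
    [3.3,0.05,5.9,-0.007]
  ]
}}

```text
time: 6.03
tool_pos: [0.5005, 0.3059, 0.1001]
orientation: [0.29, -3.126, 0.002]
ft_force: [0.3, -0.2, -1.0]
width: 0.0296
gripper_force: 10.0
```

Run:
```python
from h import *
im=snap('wrist','w3'); snap('scene','s3')
im=cv2.imread('pics/w3.png')[30:330,130:430]; s=cv2.imread('pics/s3.png')[220:360,270:430]
cv2.imwrite('pics/w3c.png',np.hstack([cv2.resize(im,(400,400)),cv2.resize(s,(400,400))]))
from d import d; d(.5004,.3061,.0435,100.6)
```

```text
t 6.13 pos [0.5017 0.3068 0.1018] az 100.62 down [ 0.001  0.001 -1.   ] w 0.0300 F [-0.1  0.4 -1.6] gf 10.0 -> step [ 0.06 -0.02  2.33] roll 0.000
```

View pics/w3c.png

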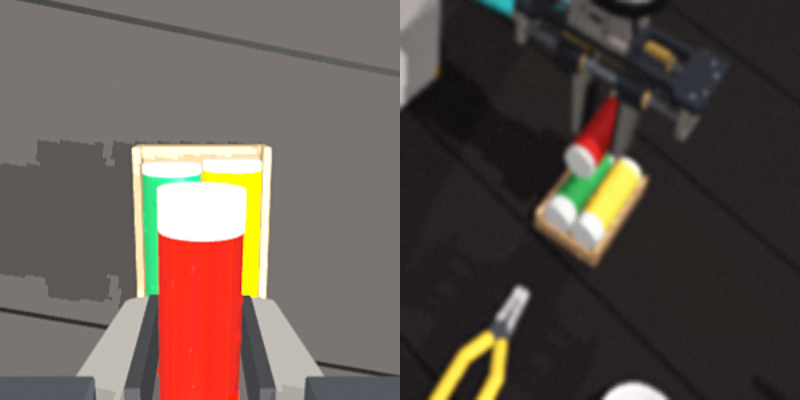

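The held tube (201,210) is centred over the groove between green and yellow (tray mid-column 202). I'll lower it slowly.

Request:
{"name": "servo_tool", "arguments": {
  "steps": [
    [0,0,0.4,0],
    [0,0,0.9,0],
    [0,0,1.4,0],
    [0,0,1.8,0],
    [0,0,2.1,0],
    [0,0,2.25,0],
    [0,0,2.3,0],
    [0,0,2.3,0],
    [0,0,2.3,0]
  ]
}}

```text
time: 6.88
tool_pos: [0.5013, 0.3067, 0.0436]
orientation: [-0.292, 3.127, 0.0]
ft_force: [0.1, 0.6, -0.4]
width: 0.0293
gripper_force: 10.0
```

```bash
python3 d.py .5004 .3061 .039 100.6
```

```text
t 6.88 pos [0.5013 0.3067 0.0436] az 100.66 down [ 0.001  0.    -1.   ] w 0.0293 F [ 0.1  0.6 -0.4] gf 10.0 -> step [ 0.04 -0.02  0.18] roll 0.001
```

Request:
{"name": "servo_tool", "arguments": {
  "steps": [
    [0,0,0.04,0],
    [0,0,0.08,0],
    [0,0,0.11,0],
    [0,0,0.14,0],
    [0,0,0.14,0]
  ]
}}

```text
time: 7.3
tool_pos: [0.5009, 0.3065, 0.0398]
orientation: [-0.292, 3.128, 0.0]
ft_force: [-0.7, -0.3, -1.8]
width: 0.0297
gripper_force: 10.0
```

```bash
python3 d.py .5004 .3061 .039 100.6
```

```text
t 7.30 pos [0.5009 0.3065 0.0398] az 100.67 down [ 0.  0. -1.] w 0.0297 F [-0.7 -0.3 -1.8] gf 10.0 -> step [ 0.02 -0.01  0.03] roll 0.001
```

Request:
{"name": "servo_tool", "arguments": {
  "steps": [
    [0,0,0.02,0],
    [0,0,0.04,0],
    [0,0,0.04,0]
  ]
}}

```text
time: 7.55
tool_pos: [0.501, 0.3069, 0.0393]
orientation: [-0.292, 3.128, 0.001]
ft_force: [-1.2, 0.4, 2.3]
width: 0.0293
gripper_force: 10.0
```

Request:
{"name": "servo_tool", "arguments": {
  "steps": [
    [0,0,0.02,0],
    [0,0,0.03,0],
    [0,0,0.03,0]
  ]
}}

```text
time: 7.8
tool_pos: [0.501, 0.3072, 0.0391]
orientation: [-0.293, 3.127, 0.001]
ft_force: [-3.0, -0.2, 8.8]
width: 0.0294
gripper_force: 10.0
```

Contact is at the expected height. I'll ease off half a millimetre and open slowly.

Request:
{"name": "servo_tool", "arguments": {
  "steps": [
    [0,0,-0.02,0],
    [0,0,-0.02,0]
  ],
  "newtons": 4
}}

```text
time: 7.97
tool_pos: [0.5011, 0.3069, 0.0391]
orientation: [-0.292, 3.127, 0.001]
ft_force: [-0.6, 0.1, 4.5]
width: 0.0299
gripper_force: 4.0
```

Request:
{"name": "servo_tool", "arguments": {
  "steps": [
    [0,0,0,0],
    [0,0,0,0],
    [0,0,0,0],
    [0,0,0,0]
  ],
  "grip": 0.55
}}

```text
time: 8.3
tool_pos: [0.5009, 0.3063, 0.0383]
orientation: [0.292, -3.128, 0.001]
ft_force: [0.4, 0.4, -0.7]
width: 0.0506
gripper_force: 0.0
```

Request:
{"name": "servo_tool", "arguments": {
  "steps": [
    [0,0,-0.3,0],
    [0,0,-0.9,0],
    [0,0,-1.8,0],
    [0,0,-3,0],
    [0,0,-4.4,0],
    [0,0,-5.8,0],
    [0,0,-6.6,0],
    [0,0,-6.6,0]
  ]
}}

```text
time: 8.97
tool_pos: [0.5036, 0.3081, 0.2095]
orientation: [-0.291, 3.12, 0.008]
ft_force: [-0.2, 0.5, 0.3]
width: 0.0502
gripper_force: 0.0
```

Run:
```python
from h import *
snap('wrist','w4'); snap('scene','s4'); im=cv2.imread('pics/w4.png')[60:360,110:460]; s=cv2.imread('pics/s4.png')[220:360,270:430]
cv2.imwrite('pics/w4c.png',np.hstack([cv2.resize(im,(400,400)),cv2.resize(s,(400,400))]))
from d import d; d(.522,-.0185,.26,91.8)
```

```text
t 9.07 pos [0.5012 0.3066 0.2046] az 100.66 down [ 0.002  0.001 -1.   ] w 0.0501 F [-0.4 -0.2 -0.5] gf 0.0 -> step [  1.58 -12.93  -2.23] roll 0.155
```

View pics/w4c.png

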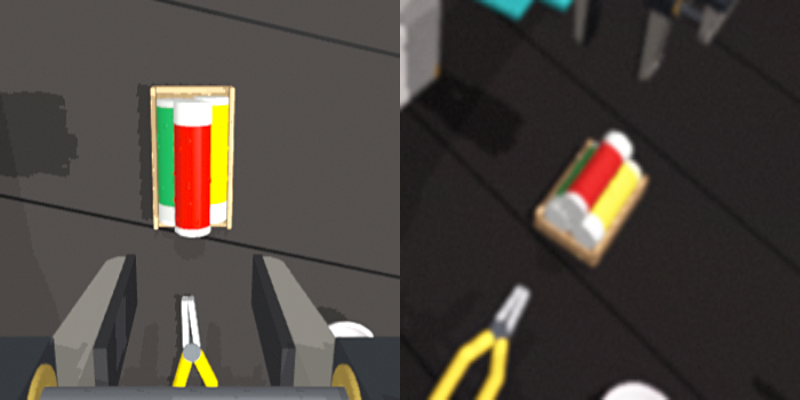

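The red tube lies in the groove at crop (192,168), between green and yellow. I'll check its offset along the tray numerically while planning the next move.

Run:
```python
from h import *
im,m=load('w4'); h=cv2.cvtColor(im,cv2.COLOR_BGR2HSV).astype(int)
def prof(c,r0,r1): return [(i,h[i,c,1],h[i,c,2]) for i in range(r0,r1) if abs(h[i,c]-h[i-2,c])[1:].max()>40]
print(prof(278,120,250)); print(prof(255,120,250))
h2=h.astype(np.uint8)
for n,lo,hi,z in(('g',(45,100,40),(80,255,255),.03),('y',(22,120,100),(35,255,255),.03),('red',(0,150,60),(8,255,255),.0595)):
    k=cv2.inRange(h2,lo,hi); k[300:]=0
    c=max(cv2.findContours(k,0,2)[0],key=cv2.contourArea); r=cv2.minAreaRect(c)
    b=onz(m,cv2.boxPoints(r),z); e=max(b[1]-b[0],b[2]-b[1],key=np.linalg.norm); print(n,np.round(r[0],1),np.round(r[1],1),np.round(b.mean(0),4),round(np.linalg.norm(e),4),np.degrees(np.arctan2(e[1],e[0])))
print('red ends',np.round(onz(m,[(278,136),(278,236)],.0595),4).tolist(),'gr ends',np.round(onz(m,[(255,136),(255,227)],.034),4).tolist(), m['P'][:3,3])
```

```text
[(124, np.int64(95), np.int64(148)), (125, np.int64(94), np.int64(235)), (126, np.int64(74), np.int64(255)), (130, np.int64(100), np.int64(205)), (131, np.int64(99), np.int64(206)), (134, np.int64(40), np.int64(203)), (135, np.int64(10), np.int64(200)), (137, np.int64(0), np.int64(255)), (138, np.int64(0), np.int64(255)), (155, np.int64(191), np.int64(255)), (156, np.int64(255), np.int64(255)), (157, np.int64(255), np.int64(255)), (231, np.int64(197), np.int64(255)), (232, np.int64(48), np.int64(255)), (233, np.int64(0), np.int64(255)), (234, np.int64(0), np.int64(255)), (238, np.int64(7), np.int64(112)), (239, np.int64(27), np.int64(65))]
[(124, np.int64(103), np.int64(143)), (125, np.int64(94), np.int64(235)), (126, np.int64(75), np.int64(255)), (130, np.int64(98), np.int64(197)), (131, np.int64(97), np.int64(202)), (133, np.int64(49), np.int64(203)), (134, np.int64(9), np.int64(203)), (135, np.int64(5), np.int64(219)), (141, np.int64(167), np.int64(189)), (142, np.int64(225), np.int64(187)), (213, np.int64(175), np.int64(187)), (214, np.int64(40), np.int64(213)), (215, np.int64(8), np.int64(237)), (229, np.int64(88), np.int64(243)), (230, np.int64(104), np.int64(108)), (231, np.int64(59), np.int64(26)), (232, np.int64(0), np.int64(27)), (234, np.int64(20), np.int64(78))]
g [254.3 177. ] [74.2 14.3] [0.4951 0.2813 0.03  ] 0.0722 10.689092940467772
y [301.7 175. ] [15.4 74.3] [0.4848 0.3256 0.03  ] 0.072 -169.70727061760482
red [277.5 192.5] [77. 31.] [0.4993 0.3048 0.0595] 0.0703 11.277647115814824
red ends [[0.4496, 0.2959, 0.0595], [0.5385, 0.3126, 0.0595]] gr ends [[0.4555, 0.2755, 0.034], [0.5424, 0.2902, 0.034]] [0.42534901 0.29161997 0.38000388]
```

The red tube's centre is (0.494, 0.304) and the tray's is (0.495, 0.305), with yaw within 1°, so it's placed. On to the knob.

Request:
{"name": "servo_tool", "arguments": {
  "steps": [
    [0.1,-0.8,-0.6,0.05],
    [0.3,-2.2,-0.6,0.1],
    [0.5,-3.8,-0.6,0.134],
    [0.7,-5.4,-0.6,0.134],
    [0.9,-7.0,-0.6,0.134],
    [1.1,-8.6,-0.6,0.134],
    [1.2,-10.2,-0.6,0.134],
    [1.4,-11.6,-0.6,0.134],
    [1.5,-12.5,-0.6,0.134],
    [1.58,-12.9,-0.6,0.134],
    [1.58,-12.9,-0.6,0.134],
    [1.58,-12.9,-0.6,0.134]
  ],
  "grip": 0.5
}}

```text
time: 10.07
tool_pos: [0.5212, -0.0166, 0.2176]
orientation: [0.082, -3.139, -0.001]
ft_force: [0.5, -0.6, -0.7]
width: 0.0461
gripper_force: 0.0
```

Run:
```python
from h import *
im=snap('wrist','w5'); im,m=load('w5'); h=cv2.cvtColor(im,cv2.COLOR_BGR2HSV)
from d import d; d(.523,-.019,.1075,93)
k=cv2.inRange(h,(13,90,60),(34,255,255)); q=proj(m,[[.5228,-.019,.121]])[0]; print('expect',q, 'cam',m['P'][:3,3])
for c in cv2.findContours(k,0,2)[0]:
    if cv2.contourArea(c)>60:
        M=cv2.moments(c); uv=(M['m10']/M['m00'],M['m01']/M['m00']); print(np.round(uv,1),cv2.contourArea(c),cv2.boundingRect(c),np.round(onz(m,[uv],.1205),4)[0,:2])
```

```text
t 10.12 pos [ 0.5214 -0.0157  0.2178] az 93.11 down [-0.001  0.001 -1.   ] w 0.0463 F [ 0.7  0.6 -0.6] gf 0.0 -> step [-0.06 -0.14  4.41] roll 0.002
expect [278.05784555 219.01794188] cam [ 0.44347254 -0.02204482  0.38892765]
[334.2 343.8] 135.5 (328, 337, 14, 14) [0.6294 0.0337]
[223.1 343.7] 78.0 (218, 337, 10, 14) [ 0.6342 -0.0593]
[406.6 371.5] 963.5 (390, 333, 28, 76) [0.6531 0.0981]
[152.5 371.3] 971.0 (142, 333, 28, 76) [ 0.6645 -0.1193]
[ 71.3 308.8] 174.5 (54, 304, 35, 9) [ 0.6078 -0.1827]
[277.3 217.2] 452.0 (266, 204, 23, 27) [ 0.5216 -0.0196]
[277.2 184.2] 209.5 (245, 180, 66, 7) [ 0.4961 -0.0211]
[555.3 188.7] 687.0 (549, 130, 11, 103) [0.4888 0.1841]
[ 48.6 126.2] 11752.0 (0, 60, 126, 129) [ 0.4633 -0.1843]
[330.2  45.6] 75.5 (325, 40, 11, 12) [0.4003 0.0096]
[299.    2.5] 64.0 (292, 0, 15, 7) [ 0.3758 -0.013 ]
```

Request:
{"name": "servo_tool", "arguments": {
  "steps": [
    [0,-0.14,1,0.002],
    [0,-0.14,2.2,0.002],
    [-0.03,-0.14,3.3,0.002],
    [-0.03,-0.14,4.0,0.002],
    [-0.03,-0.14,4.3,0.002],
    [-0.03,-0.14,4.4,0.002],
    [-0.03,-0.14,4.4,0.002]
  ]
}}

```text
time: 10.7
tool_pos: [0.5228, -0.0199, 0.1085]
orientation: [0.082, -3.14, -0.0]
ft_force: [-0.4, -1.3, 0.4]
width: 0.0459
gripper_force: 0.0
```

Request:
{"name": "servo_tool", "arguments": {
  "steps": [
    [0,0,0,0],
    [0,0,0,0],
    [0,0,0,0],
    [0,0,0,0],
    [0,0,0,0]
  ],
  "grip": 0,
  "newtons": 25
}}

```text
time: 11.12
tool_pos: [0.5233, -0.0183, 0.1095]
orientation: [-0.081, 3.139, 0.006]
ft_force: [-0.9, 5.9, 3.3]
width: 0.0169
gripper_force: 25.0
```

```bash
python3 d.py .522 -.019 .1075 93
python3 - <<'E'
import numpy as np
# knob path rel. start: along case x (fwd = -tool x) and up (-tool z), units 25 mm
r=np.hypot(137,22);a0=np.arctan2(22,-137)
for th in list(range(0,100,8))+[97]:
    a=a0-np.radians(th); print(th,round(-(r*np.cos(a)+137)/25,2),round(-(r*np.sin(a)-22)/25,2))
E
```

```text
t 11.12 pos [ 0.5233 -0.0183  0.1095] az 92.94 down [ 0.001  0.004 -1.   ] w 0.0169 F [-0.9  5.9  3.3] gf 25.0 -> step [ 0.05 -0.03  0.08] roll -0.001
0 -0.0 0.0
8 -0.18 -0.75
16 -0.45 -1.48
24 -0.83 -2.15
32 -1.3 -2.77
40 -1.85 -3.32
48 -2.47 -3.78
56 -3.15 -4.16
64 -3.87 -4.43
72 -4.62 -4.6
80 -5.4 -4.67
88 -6.17 -4.63
96 -6.93 -4.48
97 -7.02 -4.45
```

Request:
{"name": "servo_tool", "arguments": {
  "steps": [
    [-0.03,0,-0.2,0],
    [-0.08,0,-0.38,0],
    [-0.18,0,-0.75,0],
    [-0.3,0,-1.12,0],
    [-0.45,0,-1.48,0],
    [-0.63,0,-1.82,0],
    [-0.83,0,-2.15,0],
    [-1.06,0,-2.47,0],
    [-1.3,0,-2.77,0],
    [-1.57,0,-3.06,0],
    [-1.85,0,-3.32,0],
    [-1.85,0,-3.32,0]
  ]
}}

```text
time: 12.12
tool_pos: [0.5686, -0.0159, 0.1922]
orientation: [0.082, -3.139, -0.006]
ft_force: [-3.2, 5.7, 2.9]
width: 0.0167
gripper_force: 25.0
```

Request:
{"name": "servo_tool", "arguments": {
  "steps": [
    [-0.3,0,-0.24,0],
    [-0.62,0,-0.46,0],
    [-0.95,0,-0.66,0],
    [-1.3,0,-0.84,0],
    [-1.65,0,-0.98,0],
    [-2.02,0,-1.11,0],
    [-2.39,0,-1.21,0],
    [-2.77,0,-1.28,0],
    [-3.15,0,-1.33,0],
    [-3.55,0,-1.35,0],
    [-3.93,0,-1.34,0],
    [-4.32,0,-1.31,0]
  ]
}}

```text
time: 13.12
tool_pos: [0.6767, -0.0103, 0.226]
orientation: [0.082, -3.14, -0.007]
ft_force: [-3.2, 4.5, 5.7]
width: 0.0169
gripper_force: 25.0
```

Request:
{"name": "servo_tool", "arguments": {
  "steps": [
    [-0.2,0,0.03,0],
    [-0.38,0,0.06,0],
    [-0.6,0,0.11,0],
    [-0.85,0,0.18,0],
    [-0.93,0,0.2,0],
    [-0.93,0,0.2,0]
  ]
}}

```text
time: 13.62
tool_pos: [0.7014, -0.0089, 0.2213]
orientation: [-0.082, 3.137, 0.006]
ft_force: [0.2, 5.8, 4.8]
width: 0.0169
gripper_force: 25.0
```

```bash
python3 d.py .522 -.019 .1075 93
python3 - <<'E'
from h import *
snap('scene','s6'); snap('top','t6')
a=cv2.imread('pics/s6.png')[120:300,160:360]; b=cv2.imread('pics/t6.png')[130:230,230:350]
cv2.imwrite('pics/c6.png',np.hstack([cv2.resize(a,(400,400)),cv2.resize(b,(400,400))]))
E
```

```text
t 13.62 pos [ 0.7014 -0.0089  0.2213] az 92.99 down [ 0.003  0.004 -1.   ] w 0.0169 F [0.2 5.8 4.8] gf 25.0 -> step [ 7.2  -0.04  4.53] roll -0.000
```

View pics/c6.png

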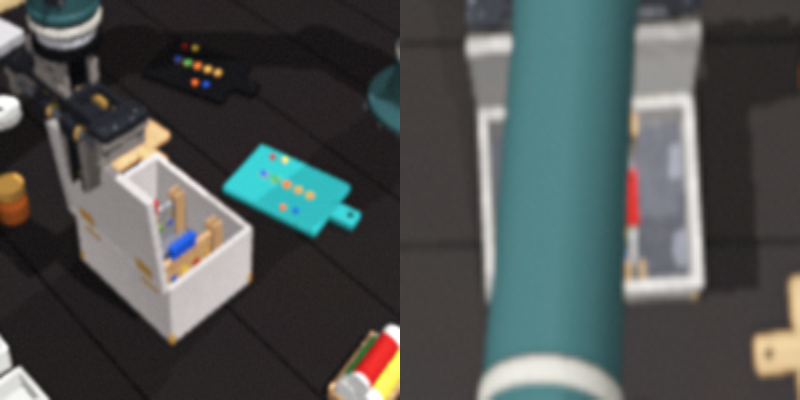

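The lid stands about 98° open. The blue grip is at crop (183,243) in the +y place. The red grip, at (632,198) in the top view, is in the -y place. I'll let go of the knob, back off and go above the red board.

Request:
{"name": "servo_tool", "arguments": {
  "steps": [
    [0,0,0,0],
    [0,0,0,0],
    [0,0,0,0],
    [0,0,0,0],
    [-0.2,0,0,0],
    [-0.4,0,0,0],
    [-0.4,0,-0.6,0],
    [-0.4,0,-1.5,0],
    [-0.4,0,-2.4,0],
    [-0.4,0,-3,0],
    [-0.4,0,-3.2,0]
  ],
  "grip": 0.43
}}

```text
time: 14.63
tool_pos: [0.7116, -0.0121, 0.3024]
orientation: [-0.078, 3.136, -0.0]
ft_force: [0.3, 0.3, 0.1]
width: 0.0397
gripper_force: 0.0
```

```bash
python3 d.py .5865 -.056 .29 93
```

```text
t 14.63 pos [ 0.7116 -0.0121  0.3024] az 92.86 down [ 0.005 -0.    -1.   ] w 0.0397 F [0.3 0.3 0.1] gf 0.0 -> step [ 5.09 -1.5   0.47] roll -0.002
```

Request:
{"name": "servo_tool", "arguments": {
  "steps": [
    [0.6,-0.2,0,0],
    [1.6,-0.5,0,0],
    [2.8,-0.9,0,0],
    [4.0,-1.2,0.2,0],
    [4.8,-1.4,0.4,0],
    [5.1,-1.5,0.4,0],
    [5.1,-1.5,0.4,0],
    [5.1,-1.5,0.4,0]
  ]
}}

```text
time: 15.3
tool_pos: [0.5855, -0.0553, 0.2896]
orientation: [-0.079, 3.14, 0.0]
ft_force: [-0.0, 0.4, 0.7]
width: 0.0396
gripper_force: 0.0
```

Run:
```python
from h import *
im=snap('wrist','w7'); im,m=load('w7'); h=cv2.cvtColor(im,cv2.COLOR_BGR2HSV)
from d import d; d(.5865,-.056,.066,93)
print('exp',proj(m,[[.5865,-.056,.083]]))
for n,lo,hi in(('r',(0,150,60),(8,255,255)),('b',(100,120,50),(125,255,255))):
    for c in cv2.findContours(cv2.inRange(h,lo,hi),0,2)[0]:
        if cv2.contourArea(c)>150:
            r=cv2.minAreaRect(c); b=onz(m,cv2.boxPoints(r),.083); e=max(b[1]-b[0],b[2]-b[1],key=np.linalg.norm); print(n,np.round(r[0],1),np.round(r[1],1),np.round(b.mean(0),4),round(np.linalg.norm(e),4),np.degrees(np.arctan2(e[1],e[0])))
```

```text
t 15.35 pos [ 0.5859 -0.055   0.2895] az 92.92 down [ 0.001  0.    -1.   ] w 0.0397 F [0.7 0.3 0.3] gf 0.0 -> step [-0.01 -0.04  8.94] roll -0.001
exp [[280.19469458 188.08424273]]
r [280.  186.5] [ 8. 43.] [ 0.5852 -0.0563  0.083 ] 0.0457 -177.23263427853016
b [ 36.2 231.9] [27.2 22.8] [ 0.6481 -0.3157  0.083 ] 0.0277 31.13453903087949
b [355.2 186.4] [12.5 43.1] [0.5811 0.022  0.083 ] 0.0456 -177.07253443555112
```

View pics/w7.png

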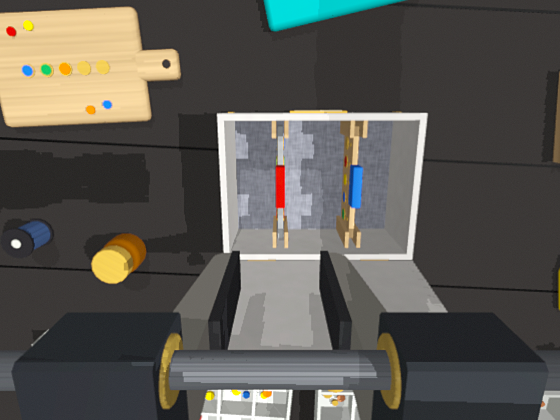

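The red grip is at (280,186), centred under the fingers and parallel to the blue one at (355,186). Descending.

Request:
{"name": "servo_tool", "arguments": {
  "steps": [
    [0,-0.04,0.8,0],
    [0,-0.04,2,0],
    [0,-0.04,3.3,0],
    [0,-0.04,4.6,0],
    [0,-0.04,5.8,0],
    [0,-0.04,6.8,0],
    [0,-0.04,7.7,0],
    [0,-0.04,8.4,0],
    [0,-0.04,8.8,0],
    [0,-0.04,9.05,0],
    [0,-0.04,9.05,0]
  ]
}}

```text
time: 16.27
tool_pos: [0.5847, -0.0562, 0.0618]
orientation: [0.08, -3.139, -0.0]
ft_force: [0.3, -0.0, 1.1]
width: 0.0394
gripper_force: 0.0
```

Request:
{"name": "servo_tool", "arguments": {
  "steps": [
    [0,0,0,0],
    [0,0,0,0],
    [0,0,0,0],
    [0,0,0,0],
    [0,0,0,0]
  ],
  "grip": 0,
  "newtons": 30
}}

```text
time: 16.68
tool_pos: [0.5851, -0.0565, 0.0639]
orientation: [-0.079, 3.139, 0.0]
ft_force: [-0.3, 0.3, 3.1]
width: 0.01
gripper_force: 29.9
```

```bash
python3 d.py .5865 -.056 .25 93
```

```text
t 16.68 pos [ 0.5851 -0.0565  0.0639] az 92.87 down [ 0.001  0.    -1.   ] w 0.0100 F [-0.3  0.3  3.1] gf 29.9 -> step [-0.07  0.02 -7.44] roll -0.002
```

Request:
{"name": "servo_tool", "arguments": {
  "steps": [
    [0,0,-0.2,0],
    [0,0,-0.6,0],
    [0,0,-1.1,0],
    [0,0,-1.7,0],
    [0,0,-2.3,0],
    [0,0,-2.9,0],
    [0,0,-3.5,0],
    [0,0,-4.1,0],
    [0,0,-4.7,0],
    [0,0,-5.3,0],
    [0,0,-5.8,0],
    [0,0,-6,0]
  ]
}}

```text
time: 17.68
tool_pos: [0.5857, -0.0568, 0.2161]
orientation: [-0.078, 3.137, 0.0]
ft_force: [0.7, -0.0, -0.7]
width: 0.0097
gripper_force: 29.9
```

Run:
```python
from h import *
from d import d
im,m=load('w7'); 
c=onz(m,[(136,8),(150,121),(8,126)],.016); print('board pts w7',np.round(c,4).tolist())
im,m=load('top0'); h=cv2.cvtColor(im,cv2.COLOR_BGR2HSV); k=cv2.inRange(h,(8,40,90),(28,220,255)); k2=np.zeros_like(k); k2[185:245,330:412]=k[185:245,330:412]
k2=cv2.morphologyEx(k2,cv2.MORPH_CLOSE,np.ones((7,7))); k2=cv2.morphologyEx(k2,cv2.MORPH_OPEN,np.ones((19,19)))
c=max(cv2.findContours(k2,0,2)[0],key=cv2.contourArea); r=cv2.minAreaRect(c); b=onz(m,cv2.boxPoints(r),.016)
print(np.round(b,4).tolist(),b.mean(0),np.linalg.norm(b[1]-b[0]),np.linalg.norm(b[2]-b[1])); x,y=b.mean(0)[:2]
d(x,y,.171,5)
```

```text
board pts w7 [[0.4111, -0.2206, 0.016], [0.5286, -0.2112, 0.016], [0.5432, -0.3765, 0.016]]
[[0.5403, -0.21, 0.016], [0.5388, -0.3891, 0.016], [0.4105, -0.3858, 0.016], [0.4128, -0.2076, 0.016]] [ 0.4755923  -0.29813458  0.016     ] 0.17919840395261455 0.12833309894473025
t 17.68 pos [ 0.5857 -0.0568  0.2161] az 92.87 down [ 0.004  0.    -1.   ] w 0.0097 F [ 0.7 -0.  -0.7] gf 29.9 -> step [ 4.89 -9.42  1.79] roll 1.534
```

Request:
{"name": "servo_tool", "arguments": {
  "steps": [
    [0.1,-0.3,0,0.06],
    [0.5,-1.0,0,0.18],
    [1.0,-1.9,0,0.3],
    [1.5,-2.9,0,0.42],
    [2.0,-3.9,0,0.54],
    [2.5,-4.9,0,0.66],
    [3.0,-5.9,0,0.78],
    [3.5,-6.9,0,0.9],
    [4.0,-7.8,0,1.02],
    [4.4,-8.6,0,1.14],
    [4.7,-9.2,0,1.26],
    [4.85,-9.5,0,1.38]
  ]
}}

```text
time: 18.68
tool_pos: [0.4736, -0.3025, 0.2134]
orientation: [1.95, 2.463, -0.001]
ft_force: [-0.9, 0.2, -0.1]
width: 0.0096
gripper_force: 29.9
```

Request:
{"name": "servo_tool", "arguments": {
  "steps": [
    [0,0,0.1,0.06],
    [0,0,0.4,0.12],
    [0,0,0.8,0.15],
    [0,0,1.2,0.154],
    [0,0,1.6,0.154],
    [0,0,1.75,0.154],
    [0,0,1.8,0.154],
    [0,0,1.8,0.154],
    [0,0,1.8,0.154]
  ]
}}

```text
time: 19.43
tool_pos: [0.4756, -0.3001, 0.1683]
orientation: [2.122, 2.316, 0.0]
ft_force: [-0.5, 0.2, -0.7]
width: 0.0098
gripper_force: 29.9
```

Run:
```python
from h import *
from d import d
d(.4765,-.3003,.171,5)
snap('wrist','w8'); snap('scene','s8'); snap('top','t8')
a=cv2.imread('pics/w8.png'); b=cv2.imread('pics/s8.png')[100:310,100:380]
cv2.imwrite('pics/c8.png',np.hstack([cv2.resize(a,(400,400)),cv2.resize(b,(400,400))]))
```

```text
t 19.43 pos [ 0.4756 -0.3001  0.1683] az 4.99 down [ 0. -0. -1.] w 0.0098 F [-0.5  0.2 -0.7] gf 29.9 -> step [-0.01  0.04 -0.11] roll -0.000
```

View pics/c8.png

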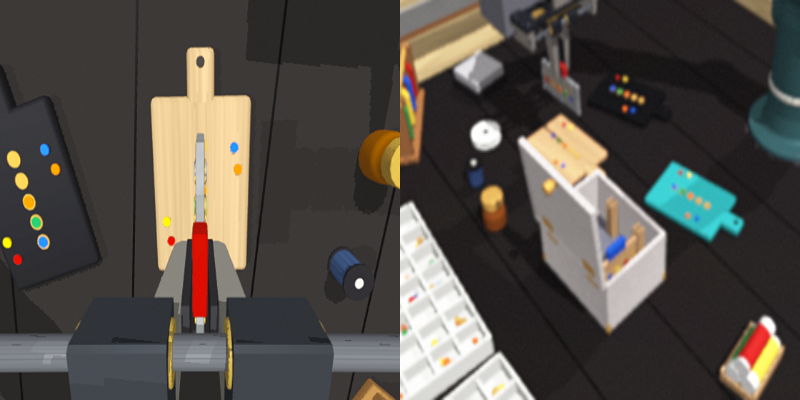

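The sample board is upright and parallel over the beech board, the lid is open, blue is in its place and the red tube is in the tray. I'll raise it 2.5 mm, check the centre numerically and let it settle.

Request:
{"name": "servo_tool", "arguments": {
  "steps": [
    [0,0.03,-0.1,0],
    [0,0.03,-0.1,0],
    [0,0.03,-0.1,0],
    [0,0.03,-0.1,0],
    [0,0.03,-0.1,0],
    [0,0.03,-0.1,0]
  ]
}}

```text
time: 20.08
tool_pos: [0.4761, -0.2998, 0.1706]
orientation: [-2.123, -2.316, -0.0]
ft_force: [-0.2, -0.8, -0.8]
width: 0.0098
gripper_force: 29.9
```

Run:
```python
from h import *
from d import d
d(.4765,-.3003,.171,5)
im,m=load('w8'); c=onz(m,[(212,103),(350,102),(336,281),(222,281)],.016); print(np.round(c,4).tolist(),c.mean(0))
```

```text
t 20.08 pos [ 0.4761 -0.2998  0.1706] az 4.98 down [ 0.  0. -1.] w 0.0098 F [-0.2 -0.8 -0.8] gf 29.9 -> step [-0.02  0.01 -0.02] roll -0.000
[[0.4108, -0.2249, 0.016], [0.5261, -0.2139, 0.016], [0.5357, -0.3783, 0.016], [0.4265, -0.3879, 0.016]] [ 0.47477595 -0.30126299  0.016     ]
```

Centred within about 2 mm. Handing in.

```bash
python3 -c "
from plant import workorder; print(workorder.hand_in())"
```

```text
the job is handed in; nothing more can be done
None
```

The job is handed in at about 20 s: the red tube is back in its groove, the lid is open at about 98°, and the red-grip board is held upright and still, centred within about 2 mm and lined up with the beech board, its lower edge about 100 mm above the wood.

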